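# Load a pipette-tip box into the feeder through its sprung gate

### The job

Load the pipette-tip box into the pipetting station's tip feeder: set it in the open front of the lane, push it through the two sprung gate leaves and on under the hood until it stands fully home against the end stop, then let go so that the leaves have swung shut behind it. Keep the box level, push gently (never harder than about 20 N) and leave the small things around it where they stand.

Things in the scene. Friction and masses are not known exactly. Their poses are not given: they have to be found in the camera images.
- tip_box_mid (a point): Centre of the pipette-tip box (dark-blue, clear lid that stays shut): 118 mm long (its y), 62 mm wide (its x), 71 mm high, about 0.2 kg, loose, upright on the bench, long way within 40 degrees of straight ahead. Point half-way up, 35.5 mm above the underside. The lid is the top 25 mm; grip across the 62 mm width there. Either end may go first.
- feeder_gate (a point): Tip feeder, fixed: middle of the gate line, on the lane floor (6 mm above the bench). x = along the lane, inwards (within 11 degrees of straight ahead); y left; z up. Lane 67 mm wide inside the gate, rails 32 mm high above the floor. Open above from the mouth (x = -102 mm) to the hood (x = +112 mm). From x = 0 to 52 mm the sides step back (pockets for the leaves), 104 mm wide outside.
- feeder_mouth (a point): Middle of the lane's open front end, on the lane floor, 102 mm before the gate line; same axes. The entry narrows evenly from 79 mm wide here to 67 mm at the gate; its rails have turned-out lips, 35 mm above the floor at the top.
- feeder_hood (a point): Middle of the hood's front edge, on its top, 87.5 mm above the bench. Hood 106 mm wide, underside 81 mm above the bench, from 112 to 214 mm past the gate line; behind it a 140 mm high tower. End stop under it, hidden, clamped so that a box at home has its rear end 48 to 72 mm past the gate line (centre 107 to 131 mm): to be felt. Its hard rubber buffer gives 1 mm per 8 N, then comes back.
- gate_left (a joint): Left leaf of the gate (rad): steel flap 41 mm long, its top 32 mm above the lane floor, on a sprung upright hinge 43 mm left of the lane's middle. 0 = shut, grows to 1.5 as it is pushed inwards; opens inwards only. Closing torque 0.04 N m shut, 0.09 open; a box pushing both leaves meets about 5 to 10 N. It snaps shut behind the box when the rear end is about 42 mm past the gate line.
- gate_right (a joint): Right leaf of the gate (rad), the mirror image, hinge at y = -43 mm; 0 = shut, grows to 1.5 inwards.
- plunger (a joint): Box-present plunger in the end stop (m): 0 = out, 8 mm proud of the rubber buffer; 0.008 = flush with it (box just touching); up to 0.014 as the buffer is pressed in. Its spring is very light (about 0.1 N): a box at rest keeps it in, and it cannot be felt; the buffer can.
- petri_1: Glass petri dish, 60 mm across, 14 mm high, loose, between the feeder and the instrument to its right; origin at its underside. Leave it.
- reagent_2: Small brown screw-cap bottle, 48 mm across, 106 mm high, loose, on the right in front of the instrument; origin at its underside. Leave it.
- timer: Small grey bench timer, 58 x 64 x 20 mm, loose, near the bench edge on the right; origin at its underside. Leave it.

How it is judged (in metres and radians):
On the way, in this order (a step that is already met when the one before it is completed fails the run):
1. the box, low in the lane, pushes both gate leaves open (value of joint each of gate_left, gate_right above 0.5 rad and x of tip_box_mid in the frame of feeder_gate between -0.06 and 0.07 m and y of tip_box_mid in the frame of feeder_gate between -0.008 and 0.008 m and z of tip_box_mid in the frame of feeder_gate below 0.045 m), for 0.1 s.
2. the box is home: the box-present plunger is in (value of joint plunger above 0.0065 m), for 0.2 s.
At the end, for the whole second after the job is handed in: Box flat on the lane floor (tilt under 3 degrees), centre within 6 mm of the lane's middle, front end within 1.5 mm of the end stop's buffer (plunger in by 6.5 mm or more), both gate leaves shut behind it (under 0.12 rad), box released and at rest (value of joint plunger above 0.0065 m and value of joint each of gate_left, gate_right below 0.12 rad and x of tip_box_mid in the frame of feeder_gate above 0.1 m and y of tip_box_mid in the frame of feeder_gate between -0.006 and 0.006 m and z of tip_box_mid in the frame of feeder_gate below 0.039 m and angle between tip_box_mid's own z axis and vertical below 0.05 rad and linear speed of tip_box below 0.01 m/s); the robot touches nothing.
It fails at once if the box is pressed against the feeder's gate, rails or end stop with more than 24 N (contact force between tip_box and feeder above 24 N).
It fails at once if the box is tilted by more than 26 degrees (the tips would jump out of their holes) (angle between tip_box_mid's own z axis and vertical above 0.45 rad).
It fails at once if a bystander (petri dish, brown bottle, timer) is shifted by more than 20 mm (distance of any of petri_1, reagent_2, timer from where it was at the start of the episode above 0.02 m).
It also fails if it takes over 48 s, if anything falls off the work surface, if the arm or the gripper's body presses on something with over 40 N, if the wrist force passes 120 N, or if a joint passes its speed limit or range.

### The arm

A 6-joint arm with a two-finger parallel gripper is mounted at the origin on a cart in front of the work surface, level with it; the furniture and walls round the work are solid. World frame = base frame: x ahead of the robot, y to its left, z up, the work surface at z = 0. Lengths are in mm, angles in degrees, forces in N, time in s.
With the tool pointing down it reaches from about 350 to 850 mm from the base axis. Payload 8.1 kg.
Tool frame: the origin (TCP) lies on the front face of the gripper's body, between the roots of the fingers; the fingertips stand r.finger_overhang ahead of it and the grasp point (between the pads) lies 54 mm ahead of it (r.finger_overhang is the distance from the TCP to the fingertips, in mm); y points along the fingers, z is the direction in which the jaws open and shut, and the axes are right-handed (so a half turn about y gives the same grasp; the last joint's range is limited). The gripper opens to 85 mm and grips with 20 to 120 N. Pads are 22 mm wide; open, the fingers measure 114 mm over their backs; the gripper's body (76 mm by 85 mm) begins 54 mm behind the grasp point. The pads swing forward as they close: fully open they stand 13 mm farther back than shut.
Start: joints at [-70.726, 7.471, 85.268, -0, 87.261, -4.893], TCP at [245.662, -547.409, 303.892] pointing down, gripper open.
Joint ranges: [-169.43, 169.43], [-51.17, 129.36], [1.28, 143.12], [-76.62, 256.62], [0, 156.53], [-152.29, 152.29]. Speed limits (degrees/s): [136.94, 136.94, 159.86, 180, 180, 180].

### API

Orientations are given as [roll, pitch, yaw] about the fixed x, y, z axes, in that order (R = Rz(yaw) Ry(pitch) Rx(roll)).
In Python, from bench import r gives the robot as it stands. The module is installed in compiled form; this text tells all that it offers.
- The arm moves only by the tool arm_command, never from a script. Its argument "increments" is a list of rows, each a list of 6 numbers: the shift along the tool's x, y, z in m, then the turn, a rotation vector about the tool's x, y, z in rad. In form: [[tx, ty, tz, wx, wy, wz], ...]. A call has exactly 10 rows; each row is the pose to reach, as a shift and turn from the pose commanded when the call began, along the tool's axes at that moment; what a row does not reach only later rows make up. A row lasts 1/8 s, in which the tool goes at most 62.5 mm and 10.7 degrees, less where a joint would pass 70% of its speed; a pose out of reach is approached as far as the arm can. A call with a gripper value outside its range is refused whole. "jaw" is the gripper's target within -1 to 1 (shut at 1, half-way at 0, fully open at -1), set as the call begins (left out, the last holds). The fingers move at their own pace and stop on an object; "force" is the grip in N (left out, the last holds). Time passes only in rows, so rows that repeat a pose let the fingers close, or fill a call up. It gives the time, the measured TCP pose, the force and the opening at its end, in the units of the state.
- r.sense(): the state, without advancing time (a new reading comes with each control period).
- r.snapshot(name): name is "side" or "top" or "wrist"; returns the picture (480x640x3 uint8, red, green, blue); there is no depth.
- r.camera_model(name): a dict with "intrinsics" (3x3 intrinsics, pixels), "cam_to_world" (4x4, takes a point from camera to world coordinates). Camera axes: x right, y down, z forward; pixel columns grow to the right and rows downward; lengths in mm; the calibration is good to about 2 mm. A picture is of the moment at which its call begins: read the wrist's pose just before it. camera_model takes no time and is no camera call; for the wrist camera it gives the pose at the moment of the call.
- r.hand_in(): hands the job in, once; it reports no verdict.
Trained networks look in the newest picture that a camera, given by its name, has taken for a name from the list of things; names that differ only in an ending like _2 or _b are one class to them, and where a whole thing is asked for, a point or a joint stands for the part that bears it (a point fixed in the world has none). Each returns a list of dicts, best first, with "conf" (0 to 1); they miss things now and then, are a little off and sometimes report something else, mostly with a low value. They report only what shows in the picture. A call takes as long as a camera call.
- r.trace(camera, target): "mask" (480x640 bool, what is visible of it) and "position" ([column, row] in pixels, amid what is visible of it).
- r.spot_point(camera, target): "position" ([column, row] in pixels: a listed point, or the origin of a listed thing).
The state is a dict: "time": time; "joint_pos": joint angles; "qd": joint speeds; "joint_efforts": joint torques, N m; "tool_pos": TCP position; "tcp_rot": TCP orientation; "ft_force": force on the tool from outside, world axes, zero at the start; "wrist_torque": the same for the moment, N m; "finger_gap": finger opening in mm.
Only numpy, scipy, OpenCV 4.12 (cv2) and the standard library are available. Lean on these libraries where they do the work, as an engineer would, in place of code of your own. Each camera call takes 0.05 s, during which the arm holds its last target.

## Working session

There is one attempt and no reset: what is moved stays moved. The work goes in short steps, Python scripts to look and compute and a tool call to move; the robot and the scene stay as the last step left them, time stands still between calls to the robot, and variables do not carry over. Pictures are saved under pics/ and viewed, and the job is handed in when it is done.

Besides the shell and the picture viewer there is one more tool, called after "Emit:" as name(argument=value, ...), one argument or row to a line, values as JSON. arm_command: Moves the arm, as the interface text tells. Its arguments: {"type":"object","properties":{"increments":{"type":"array","items":{"type":"array","items":{"type":"number"}}},"jaw":{"type":"number"},"force":{"type":"number"}},"required":["increments"]}

```bash
mkdir -p pics; ls
cat > h.py <<'E'
import numpy as np, cv2
from scipy.spatial.transform import Rotation as R
from bench import r
def save(name,fn):
    im=r.snapshot(name); cv2.imwrite('pics/'+fn,cv2.cvtColor(im,cv2.COLOR_RGB2BGR)); return im
def ray(cam,px,z,M=None):
    m=M or r.camera_model(cam); K=np.array(m['intrinsics']);T=np.array(m['cam_to_world'])
    d=T[:3,:3]@np.linalg.solve(K,[px[0],px[1],1.]); o=T[:3,3]
    return o+d*(z-o[2])/d[2]
def proj(cam,p,M=None):
    m=M or r.camera_model(cam); K=np.array(m['intrinsics']);T=np.array(m['cam_to_world'])
    c=T[:3,:3].T@(np.array(p,float)-T[:3,3]); u=K@c; return u[:2]/u[2]
E
python3 - <<'E'
from h import *
print(r.sense(), r.finger_overhang)
for c in ['top','side']:
    save(c,c+'0.png')
    m=r.camera_model(c);print(c,np.round(m['cam_to_world'],3).tolist(),np.round(m['intrinsics'],1).tolist())
    for t,z in [('tip_box_mid',35.5),('feeder_gate',6),('feeder_mouth',6),('feeder_hood',87.5),('petri_1',0),('reagent_2',0),('timer',0)]:
        for d in r.spot_point(c,t)[:2]:
            print(c,t,round(d['conf'],2),np.round(d['position'],1),np.round(ray(c,d['position'],z),1))
E
```

```text
pics
{'time': 0.0, 'joint_pos': array([-7.07244158e+01,  7.51500693e+00,  8.53277411e+01,  9.94363706e-06,
        8.72603504e+01, -4.89368780e+00]), 'qd': array([ 0.13670992, -0.02101593, -0.08777193,  0.10649783,  0.05782657,
        0.0517309 ]), 'joint_efforts': array([ 1.91993502e-05, -5.69393992e+01, -5.00558925e+01, -6.19837442e-05,
        1.49103825e-02,  3.26368513e-05]), 'tool_pos': array([ 245.54258055, -547.01960933,  302.86009367]), 'tcp_rot': array([-9.01027217e+01,  8.80492312e-03, -1.55830736e+02]), 'ft_force': array([-0.16835028, -0.4848319 , -0.35632222]), 'wrist_torque': array([ 0.01101665, -0.02330245,  0.05322377]), 'finger_gap': 85.38631482830803} 72.6
top [[-0.024, -0.986, 0.164, 359.915], [-1.0, 0.025, -0.0, 8.023], [-0.004, -0.164, -0.986, 1457.962], [0.0, 0.0, 0.0, 1.0]] [[555.2, 0.0, 314.6], [0.0, 555.2, 224.6], [0.0, 0.0, 1.0]]
top tip_box_mid 0.59 [343.1 284.2] [440.3 -61.6  35.5]
top feeder_gate 0.94 [225.6 242.1] [560.1 243.2   6. ]
top feeder_hood 0.66 [222.  197.4] [663.  239.3  87.5]
top petri_1 0.6 [294.  249.6] [536.5  63.3   0. ]
top reagent_2 0.87 [417.6 244.7] [ 541.4 -263.7    0. ]
top timer 0.58 [433.4 287.9] [ 426.8 -298.7    0. ]
side [[-0.999, 0.031, -0.009, 568.6], [0.028, 0.705, -0.709, 842.527], [-0.015, -0.709, -0.705, 914.492], [0.0, 0.0, 0.0, 1.0]] [[495.2, 0.0, 312.3], [0.0, 495.2, 243.5], [0.0, 0.0, 1.0]]
side tip_box_mid 0.88 [359.4 234.9] [436.1 -67.5  35.5]
side feeder_gate 0.55 [313.8 347.8] [562.6 246.4   6. ]
side feeder_hood 0.69 [264.  320.8] [663.3 231.2  87.5]
side petri_1 0.59 [320.1 284.9] [542.   65.3   0. ]
side reagent_2 0.92 [315.8 199.5] [ 541.7 -256.3    0. ]
```

View pics/top0.png

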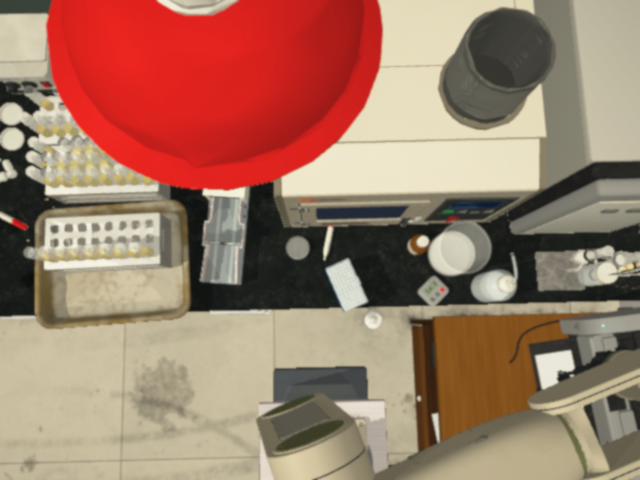

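View pics/side0.png

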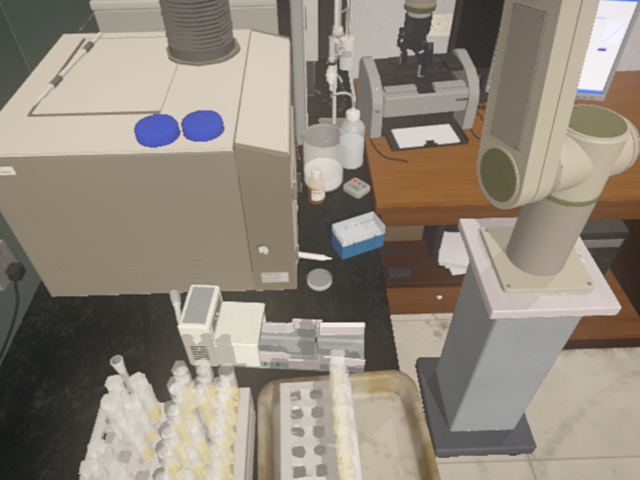

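```bash
cat >> h.py <<'E'
from scipy.optimize import minimize
def boxmask(cam,M,x,y,phi,z0=0,up=4):
    c,s=np.cos(phi),np.sin(phi)
    P=[proj(cam,[x+c*a*59-s*b*31,y+s*a*59+c*b*31,z0+h],M) for a in(-1,1) for b in(-1,1) for h in(0,71)]
    m=np.zeros((480*up,640*up),np.uint8)
    hull=cv2.convexHull((np.array(P,np.float32)+.5)*up-.5)
    cv2.fillConvexPoly(m,np.round(hull).astype(int),1)
    return cv2.resize(m.astype(np.float32),(640,480),interpolation=cv2.INTER_AREA)
def fitbox(views,x0,z0=0):
    def f(p):
        e=0
        for cam,M,mask in views:
            b=boxmask(cam,M,p[0],p[1],p[2]/20,z0); e+=1-np.minimum(b,mask).sum()/np.maximum(b,mask).sum()
        return e
    best=None
    for d in(-.3,0,.3):
        q=minimize(f,[x0[0],x0[1],(x0[2]+d)*20],method='Nelder-Mead',options=dict(initial_simplex=np.array([x0[0],x0[1],(x0[2]+d)*20])+np.array([[0,0,0],[8,0,0],[0,8,0],[0,0,4]]),maxiter=150))
        if best is None or q.fun<best.fun: best=q
    return best.x[0],best.x[1],np.degrees(best.x[2]/20),best.fun
E
python3 - <<'E'
from h import *
V=[]
for c in ['top','side']:
    im=save(c,c+'1.png'); t=r.trace(c,'tip_box_mid')[0]; m=r.camera_model(c)
    print(c,t['conf'],t['position'],t['mask'].sum())
    V.append((c,m,t['mask'].astype(np.float32)))
    print(fitbox(V[-1:],[440,-64,.45]))
    o=cv2.cvtColor(im,cv2.COLOR_RGB2BGR); o=cv2.resize(o[180:380,150:400] if c=='top' else o[180:400,150:450],None,fx=2.6,fy=2.6,interpolation=cv2.INTER_CUBIC); cv2.imwrite('pics/%scrop.png'%c,o)
print(fitbox(V,[440,-64,.45]))
save('wrist','w0.png')
m=r.camera_model('wrist');print(np.round(m['cam_to_world'],3).tolist(),np.round(m['intrinsics'],1).tolist())
E
```

```text
top 0.58 [346.9, 284.7] 1234
(np.float64(437.50978396538613), np.float64(-67.42252655797031), np.float64(22.602017415451588), np.float64(0.047453463077545166))
side 0.84 [356.8, 234.3] 1791
(np.float64(440.33073647226564), np.float64(-67.72497139599625), np.float64(22.230513960573393), np.float64(0.03230839967727661))
(np.float64(438.6059546552965), np.float64(-67.58563428198067), np.float64(22.323140221982193), np.float64(0.09721183776855469))
[[0.41, -0.876, -0.255, 311.045], [-0.912, -0.394, -0.114, -518.926], [0.0, 0.279, -0.96, 374.516], [0.0, 0.0, 0.0, 1.0]] [[378.7, 0.0, 322.3], [0.0, 378.7, 235.2], [0.0, 0.0, 1.0]]
```

View pics/topcrop.png

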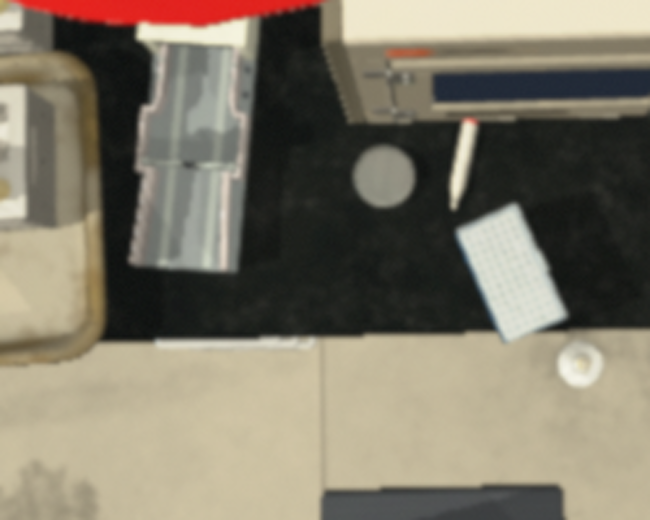

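View pics/sidecrop.png

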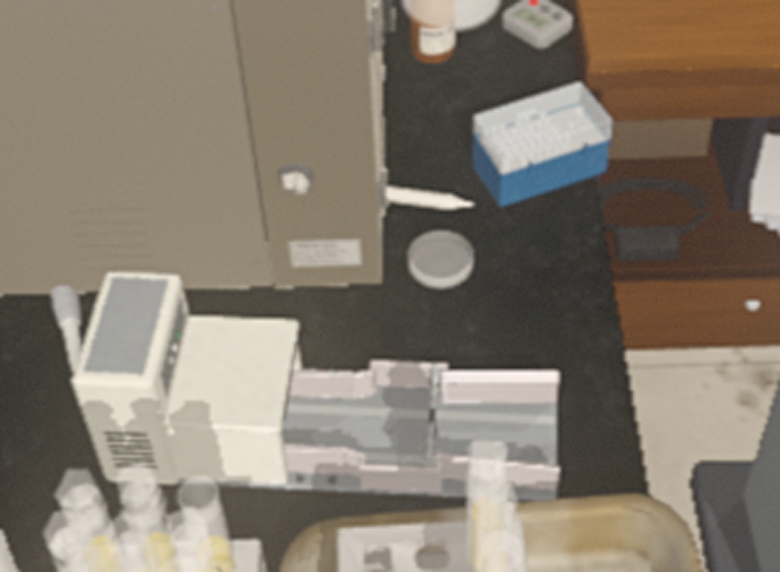

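View pics/w0.png

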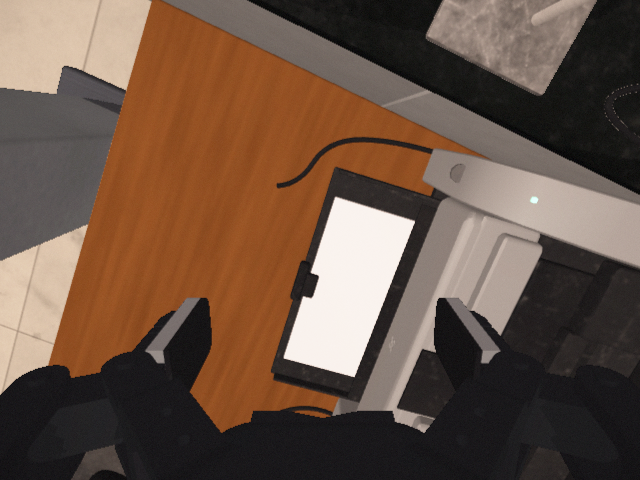

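```bash
cat >> h.py <<'E'
def inc(cur_p,cur_rpy,tp,trpy):
    A=R.from_euler('xyz',cur_rpy,degrees=True);B=R.from_euler('xyz',trpy,degrees=True)
    return np.round(np.r_[A.inv().apply(np.array(tp,float)-cur_p)/1000,(A.inv()*B).as_rotvec()],4)
def go(tp,trpy):
    s=r.sense(); return inc(s['tool_pos'],s['tcp_rot'],tp,trpy)
E
python3 - <<'E'
from h import *
print(go([404,-82,260],[-90,0,-157.6]))
E
```

```text
[-0.335   0.0439 -0.3598  0.      0.0308 -0.    ]
```

Emit:
arm_command(
  increments=[
    [-0.0335, 0.0, -0.036, 0, 0.003, 0],
    [-0.067, 0.0, -0.072, 0, 0.006, 0],
    [-0.1005, 0.0, -0.108, 0, 0.009, 0],
    [-0.134, 0.005, -0.144, 0, 0.012, 0],
    [-0.1675, 0.01, -0.18, 0, 0.015, 0],
    [-0.201, 0.015, -0.216, 0, 0.018, 0],
    [-0.2345, 0.02, -0.252, 0, 0.021, 0],
    [-0.268, 0.03, -0.288, 0, 0.025, 0],
    [-0.3015, 0.038, -0.324, 0, 0.028, 0],
    [-0.335, 0.043, -0.36, 0, 0.031, 0],
  ],
  jaw=-1,
  force=50,
)

```text
time: 2.3
tool_pos: [404.1, -80.2, 260.8]
tcp_rot: [-90.0, 0.0, -157.6]
ft_force: [-0.0, -0.4, -0.2]
finger_gap: 85.4
```

Run:
```python
from h import *
s=r.sense();print(s['time'],s['tool_pos'],s['tcp_rot'],s['ft_force'],s['qd'].round(2))
m=r.camera_model('wrist');im=save('wrist','w1.png'); t=r.trace('wrist','tip_box_mid')[0]
print(t['conf'],t['position'],t['mask'].sum())
p=fitbox([('wrist',m,t['mask'].astype(np.float32))],[438.6,-67.5,.39]);print(p)
b=boxmask('wrist',m,p[0],p[1],np.radians(p[2]))>.5
o=cv2.cvtColor(im,cv2.COLOR_RGB2BGR)
for k,c in((b,(0,0,255)),(t['mask'],(0,255,0))):
    cv2.drawContours(o,cv2.findContours(k.astype(np.uint8),0,2)[0],-1,c,1)
cv2.imwrite('pics/w1o.png',o)
s=r.sense();print(s['time'],s['tool_pos'])
```

```text
2.3 [404.12061571 -80.24818905 260.79340619] [-8.99766694e+01  2.87831642e-02 -1.57626193e+02] [-0.03577421 -0.43453088 -0.19060663] [ 5.541e+01  6.740e+00 -1.200e+00  4.000e-02 -5.890e+00  5.629e+01]Traceback (most recent call last):
  File "<stdin>", line 3, in <module>
IndexError: list index out of range
```

Run:
```python
from h import *
s=r.sense();print(s['time'],s['tool_pos'],s['tcp_rot'],s['qd'].round(2))
m=r.camera_model('wrist');im=save('wrist','w2.png')
for n in ['tip_box_mid','feeder_gate','gate_left','petri_1']:
    print(n,[(d['conf'],d['position']) for d in r.trace('wrist',n)])
s=r.sense();print(s['time'],s['tool_pos'],s['qd'].round(2))
```

```text
2.4 [404.45937779 -77.96215205 260.41531649] [-9.00926111e+01  3.40480959e-02 -1.57324372e+02] [-4.6  -0.01 -0.64 -2.27  0.49 -5.42]
tip_box_mid [(0.94, [332.0, 169.2])]
feeder_gate []
gate_left []
petri_1 [(0.64, [233.5, 6.5])]
2.65 [403.81002366 -82.76325046 261.13531733] [-0.61  0.1   0.04  0.22 -0.05  0.18]
```

View pics/w2.png

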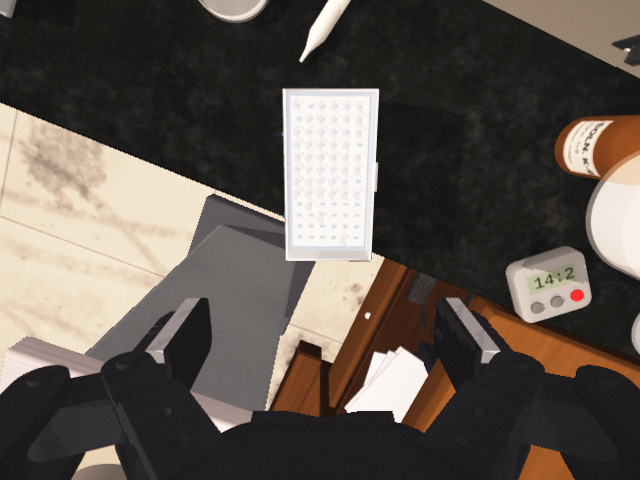

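Run:
```python
from h import *
m=r.camera_model('wrist');im=save('wrist','w3.png'); t=r.trace('wrist','tip_box_mid')[0]
p=fitbox([('wrist',m,t['mask'].astype(np.float32))],[438.6,-67.5,.39]);print(p,t['conf'])
b=boxmask('wrist',m,p[0],p[1],np.radians(p[2]))>.5
o=cv2.cvtColor(im,cv2.COLOR_RGB2BGR)
for k,c in((b,(0,0,255)),(t['mask'],(0,255,0))):
    cv2.drawContours(o,cv2.findContours(k.astype(np.uint8),0,2)[0],-1,c,1)
cv2.imwrite('pics/w3o.png',cv2.resize(o[60:300,200:460],None,fx=2.3,fy=2.3))
s=r.sense();print(s['time'],s['tool_pos'],s['tcp_rot'])
```

```text
(np.float64(439.10799764137874), np.float64(-69.33934899970001), np.float64(22.40827917473809), np.float64(0.016357243061065674)) 0.62
2.75 [403.77743754 -82.8835072  261.07655706] [-8.99801454e+01  7.00931351e-03 -1.57722138e+02]
```

View pics/w3o.png

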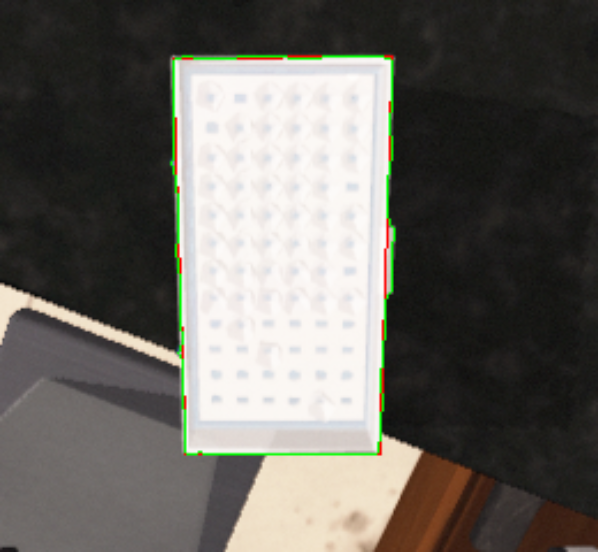

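Emit:
arm_command(
  increments=[
    [0, 0.012, 0, 0, 0, 0],
    [0, 0.032, 0, 0, 0, 0],
    [-0.001, 0.056, 0.001, 0, 0, 0],
    [-0.001, 0.08, 0.001, 0, 0, 0],
    [-0.001, 0.102, 0.001, 0, 0, 0],
    [-0.001, 0.12, 0.001, 0, 0, 0],
    [-0.001, 0.133, 0.001, 0, 0, 0],
    [-0.001, 0.141, 0.001, 0, 0, 0],
    [-0.001, 0.145, 0.001, 0, 0, 0],
    [-0.001, 0.145, 0.001, 0, 0, 0],
  ],
)

```text
time: 4.0
tool_pos: [405.3, -82.4, 116.0]
tcp_rot: [-90.0, 0.0, -157.6]
ft_force: [-0.6, 0.5, 0.3]
finger_gap: 85.6
```

Emit:
arm_command(
  increments=[
    [0, 0, 0, 0, 0, 0],
    [0, 0, 0, 0, 0, 0],
    [0, 0, 0, 0, 0, 0],
    [0, 0, 0, 0, 0, 0],
    [0, 0, 0, 0, 0, 0],
    [0, 0, 0, 0, 0, 0],
    [0, 0, 0, 0, 0, 0],
    [0, 0, 0, 0, 0, 0],
    [0, 0, 0, 0, 0, 0],
    [0, 0, 0, 0, 0, 0],
  ],
  jaw=1,
  force=50,
)

```text
time: 5.25
tool_pos: [405.9, -82.6, 116.7]
tcp_rot: [-89.9, 0.1, -157.6]
ft_force: [-1.8, -0.2, 6.1]
finger_gap: 61.9
```

Run:
```python
from h import *
s=r.sense();print(s['time'],s['tool_pos'],s['tcp_rot'],s['ft_force'],s['wrist_torque'],s['finger_gap'])
save('wrist','w4.png')
```

```text
5.25 [405.86095659 -82.59826847 116.73550541] [-8.99390215e+01  6.64262922e-02 -1.57608599e+02] [-1.81062847 -0.19416043  6.0752232 ] [ 0.08369716  0.1839056  -0.06424767] 61.926634877470455
```

View pics/w4.png

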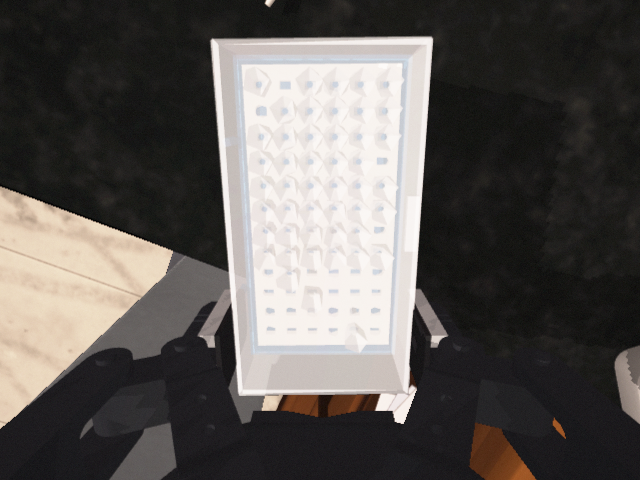

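Emit:
arm_command(
  increments=[
    [0, 0, 0, 0, 0, 0],
    [0, 0, 0, 0, 0, 0],
    [0, 0, 0, 0, 0, 0],
    [0, 0, 0, 0, 0, 0],
    [0, 0, 0, 0, 0, 0],
    [0, -0.005, 0, 0, 0, 0],
    [0, -0.02, 0, 0, 0, 0],
    [0, -0.045, 0, 0, 0, 0],
    [0, -0.085, 0, 0, 0, 0],
    [0, -0.125, 0, 0, 0, 0],
  ],
  jaw=-1,
)

```text
time: 6.55
tool_pos: [405.1, -82.3, 243.2]
tcp_rot: [-90.0, 0.0, -157.6]
ft_force: [0.9, -0.3, -0.2]
finger_gap: 85.5
```

Run:
```python
from h import *
print(inc([405.5,-82.6,241],[-90,0,-157.6],[485,218,330],[-90,0,-157.6]))
```

```text
[-0.1881 -0.089  -0.2476  0.      0.      0.    ]
```

Emit:
arm_command(
  increments=[
    [-0.016, -0.012, -0.021, 0, 0, 0],
    [-0.042, -0.03, -0.055, 0, 0, 0],
    [-0.072, -0.05, -0.095, 0, 0, 0],
    [-0.104, -0.065, -0.137, 0, 0, 0],
    [-0.134, -0.078, -0.176, 0, 0, 0],
    [-0.158, -0.085, -0.208, 0, 0, 0],
    [-0.175, -0.089, -0.23, 0, 0, 0],
    [-0.184, -0.089, -0.242, 0, 0, 0],
    [-0.188, -0.089, -0.247, 0, 0, 0],
    [-0.188, -0.089, -0.247, 0, 0, 0],
  ],
)

```text
time: 7.8
tool_pos: [484.9, 217.2, 329.8]
tcp_rot: [-90.0, -0.0, -157.6]
ft_force: [0.5, 0.3, -0.5]
finger_gap: 85.5
```

Run:
```python
from h import *
s=r.sense();print(s['time'],s['tool_pos'],s['tcp_rot'],abs(s['qd']).max())
m=r.camera_model('wrist');save('wrist','w5.png')
np.save('w5cam.npy',m,allow_pickle=True)
for n,z in [('feeder_gate',6),('feeder_mouth',6),('feeder_hood',87.5),('petri_1',0)]:
    print(n,[(round(d['conf'],2),np.round(d['position'],1),ray('wrist',d['position'],z,m).round(1)) for d in r.spot_point('wrist',n)])
V=[]
for c in ['top','side']:
    save(c,c+'2.png'); t=r.trace(c,'tip_box_mid')[0]; V.append((c,r.camera_model(c),t['mask'].astype(np.float32)))
print(fitbox(V,[440,-64,.39]))
```

```text
7.8 [484.87794331 217.15517134 329.7891273 ] [-8.99894749e+01 -3.13905481e-02 -1.57624801e+02] 0.6877771621916948
feeder_gate [(0.57, array([320.8, 117.3]), array([557.3, 247.7,   6. ]))]
feeder_mouth [(0.5, array([322.5, 120.2]), array([555.4, 245.1,   6. ]))]
feeder_hood []
petri_1 [(0.93, array([485. , 201.9]), array([544.4,  51.8,   0. ]))]
(np.float64(438.4027547731811), np.float64(-68.24394099272959), np.float64(23.37681435554661), np.float64(0.6700835227966309))
```

View pics/w5.png

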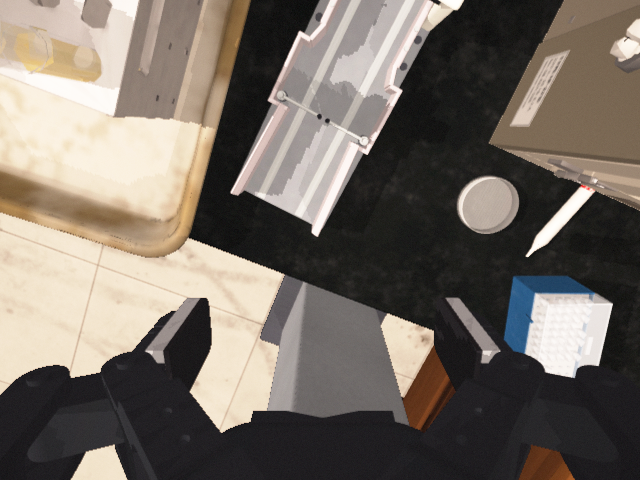

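Run:
```python
import cv2
o=cv2.imread('pics/w5.png'); cv2.imwrite('pics/w5c.png',cv2.resize(o[0:250,210:460],None,fx=2.4*1,fy=2.4,interpolation=cv2.INTER_CUBIC))
```

```text
(no output)
```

View pics/w5c.png

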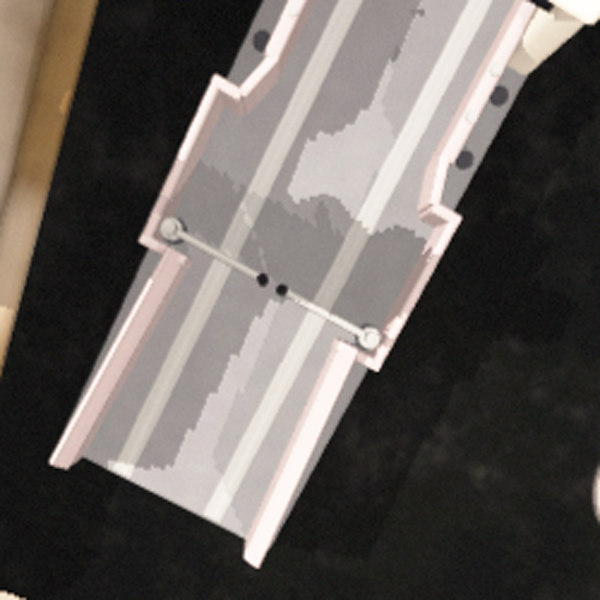

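Run:
```python
from h import *
m=np.load('w5cam.npy',allow_pickle=True).item()
P=dict(hL=(173,230,38),hR=(370,338,38),tips=(272.5,284.5,38),mouthfloorL=(85,458,6),mouthfloorR=(247,535,6),
 sL0=(120,465,6),sL1=(355,0,6),sR0=(220,512,6),sR1=(485,0,6),
 Ltop0=(50,463,41),Ltop1=(188,258,38),Rtop0=(265,565,41),Rtop1=(338,343,38), pocketL=(218,75,38),pocketR=(462,215,38),pL0=(140,240,38),pR0=(378,370,38),
 inL=(298,0,38),inR=(520,20,38))
W={}
for k,(a,b,z) in P.items():
    W[k]=ray('wrist',(a/2.4+210-.3,b/2.4-.3),z,m); print(k,W[k].round(1))
d=lambda a,b:W[b]-W[a]
print('hinge dist',np.linalg.norm(d('hL','hR')),'mouth',np.linalg.norm(d('mouthfloorL','mouthfloorR')),'pocket',np.linalg.norm(d('pocketL','pocketR')),np.linalg.norm(d('pL0','pR0')))
for a,b in(('hR','hL'),('mouthfloorR','mouthfloorL'),('pocketR','pocketL'),('pR0','pL0')):
    v=d(a,b); print(a,'perp heading',np.degrees(np.arctan2(-v[0],v[1])),'mid',((W[a]+W[b])/2).round(1))
for a,b in(('sL0','sL1'),('sR0','sR1'),('pL0','pocketL'),('pR0','pocketR')):
    v=d(a,b); print(a,'heading',np.degrees(np.arctan2(v[1],v[0])))
```

```text
hL [560.8 287.   38. ]
hR [553.  202.6  38. ]
tips [556.9 245.   38. ]
mouthfloorL [459.3 293.2   6. ]
mouthfloorR [454.1 214.8   6. ]
sL0 [462.2 278.    6. ]
sL1 [665.6 255.7   6. ]
sR0 [459.3 229.8   6. ]
sR1 [684.6 209.7   6. ]
Ltop0 [460.2 301.   41. ]
Ltop1 [553.6 278.2  38. ]
Rtop0 [453.7 205.7  41. ]
Rtop1 [546.6 213.3  38. ]
pocketL [615.9 290.5  38. ]
pocketR [606.8 189.1  38. ]
pL0 [552.7 297.2  38. ]
pR0 [543.1 194.7  38. ]
inL [648.7 273.2  38. ]
inR [672.9 198.2  38. ]
hinge dist 84.74444374454157 mouth 78.59889152549921 pocket 101.8578624985258 102.92219840380997
hR perp heading -5.23157069444987 mid [556.9 244.8  38. ]
mouthfloorR perp heading -3.7934833294285046 mid [456.7 254.    6. ]
pocketR perp heading -5.099106602351686 mid [611.3 239.8  38. ]
pR0 perp heading -5.339204075480902 mid [547.9 245.9  38. ]
sL0 heading -6.2703357342379515
sR0 heading -5.105457533202731
pL0 heading -6.013697017310875
pR0 heading -5.054549631398829
```

Emit:
arm_command(
  increments=[
    [0.012, 0.01, 0.016, 0, 0, 0],
    [0.038, 0.03, 0.05, 0, 0, 0],
    [0.074, 0.06, 0.097, 0, 0, 0],
    [0.112, 0.08, 0.147, 0, 0, 0],
    [0.148, 0.1, 0.195, 0, 0, 0],
    [0.173, 0.115, 0.228, 0, 0, 0],
    [0.186, 0.125, 0.244, 0, 0, 0],
    [0.188, 0.145, 0.247, 0, 0, 0],
    [0.188, 0.18, 0.247, 0, 0, 0],
    [0.188, 0.205, 0.247, 0, 0, 0],
  ],
)

```text
time: 9.5
tool_pos: [404.8, -82.5, 123.7]
tcp_rot: [-90.0, -0.0, -157.6]
ft_force: [-0.1, 0.3, -0.8]
finger_gap: 85.2
```

Emit:
arm_command(
  increments=[
    [0, 0.009, 0, 0, 0, 0],
    [0, 0.009, 0, 0, 0, 0],
    [0, 0.009, 0, 0, 0, 0],
    [0, 0.009, 0, 0, 0, 0],
    [0, 0.009, 0, 0, 0, 0],
    [0, 0.009, 0, 0, 0, 0],
    [0, 0.009, 0, 0, 0, 0],
    [0, 0.009, 0, 0, 0, 0],
    [0, 0.009, 0, 0, 0, 0],
    [0, 0.009, 0, 0, 0, 0],
  ],
  jaw=1,
  force=60,
)

```text
time: 10.75
tool_pos: [405.2, -82.4, 115.9]
tcp_rot: [-90.0, -0.0, -157.6]
ft_force: [-0.3, 0.5, -2.5]
finger_gap: 61.3
```

Run:
```python
from h import *
s=r.sense();print(s['time'],s['tool_pos'],s['tcp_rot'],s['ft_force'],s['wrist_torque'],s['finger_gap'])
m=r.camera_model('wrist');save('wrist','w6.png');np.save('w6cam.npy',m,allow_pickle=True)
t=r.trace('wrist','tip_box_mid')
print([(q['conf'],q['mask'].sum()) for q in t])
```

```text
10.75 [405.21479471 -82.3577773  115.87847047] [-9.00014093e+01 -1.31352555e-03 -1.57607212e+02] [-0.2910505   0.52781395 -2.48780842] [-0.01312021  0.08073223 -0.00603089] 61.26462196959911
[(0.73, np.int64(72693))]
```

View pics/w6.png

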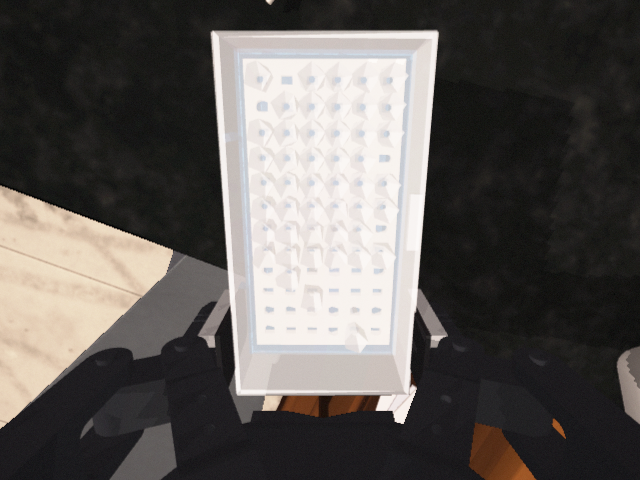

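Run:
```python
from h import *
m=np.load('w5cam.npy',allow_pickle=True).item()
for px in [(200,5),(205,125),(250,5),(190,225),(118,115),(162,5),(30,50)]:
    print(px,[ray('wrist',px,z,m).round(0)[:2].tolist() for z in (0,40,90,130)])
print(inc([405.2,-82.4,115.9],[-90,0,-157.6],[421.1,257.6,210],[-90,0,174.7]))
```

```text
(200, 5) [[607.0, 390.0], [602.0, 376.0], [595.0, 357.0], [589.0, 343.0]]
(205, 125) [[506.0, 354.0], [510.0, 343.0], [516.0, 329.0], [520.0, 318.0]]
(250, 5) [[625.0, 347.0], [618.0, 337.0], [608.0, 324.0], [601.0, 314.0]]
(190, 225) [[399.0, 337.0], [414.0, 328.0], [433.0, 316.0], [448.0, 307.0]]
(118, 115) [[482.0, 438.0], [489.0, 418.0], [497.0, 394.0], [504.0, 375.0]]
(162, 5) [[594.0, 423.0], [589.0, 405.0], [584.0, 383.0], [580.0, 365.0]]
(30, 50) [[508.0, 530.0], [512.0, 502.0], [518.0, 466.0], [522.0, 437.0]]
[-0.1443 -0.0941 -0.3083 -0.      0.4835 -0.    ]
```

Emit:
arm_command(
  increments=[
    [0, -0.01, 0, 0, 0, 0],
    [0, -0.03, 0, 0, 0, 0],
    [0, -0.055, 0, 0, 0, 0],
    [-0.003, -0.075, -0.006, 0, 0.01, 0],
    [-0.01, -0.088, -0.022, 0, 0.035, 0],
    [-0.022, -0.094, -0.046, 0, 0.073, 0],
    [-0.037, -0.094, -0.078, 0, 0.122, 0],
    [-0.053, -0.094, -0.114, 0, 0.179, 0],
    [-0.07, -0.094, -0.15, 0, 0.235, 0],
    [-0.087, -0.094, -0.186, 0, 0.292, 0],
  ],
)

```text
time: 12.1
tool_pos: [414.9, 124.1, 210.8]
tcp_rot: [-90.0, 0.1, -174.5]
ft_force: [1.0, -0.1, -3.2]
finger_gap: 61.2
```

Run:
```python
from h import *
# commanded pose after first call
A=R.from_euler('xyz',[-90,0,-157.6],degrees=True)
p=np.array([405.2,-82.4,115.9])+A.apply([-87,-94,-186]); B=A*R.from_rotvec([0,.292,0]); e=B.as_euler('xyz',degrees=True)
print(p,e,inc(p,e,[421.1,257.6,210],[-90,0,174.7])); s=r.sense(); print(s['tool_pos'],s['tcp_rot'],s['ft_force'])
```

```text
[414.75641492 122.71868499 209.9       ] [ -90.            0.         -174.33036762] [-1.960e-02 -1.000e-04 -1.336e-01 -0.000e+00  1.915e-01 -0.000e+00]
[414.91285653 124.09944607 210.84680486] [-9.00064428e+01  7.14550919e-02 -1.74450766e+02] [ 0.98741204 -0.05782473 -3.18851607]
```

Emit:
arm_command(
  increments=[
    [-0.005, 0, -0.034, 0, 0.05, 0],
    [-0.01, 0, -0.066, 0, 0.098, 0],
    [-0.014, 0, -0.094, 0, 0.138, 0],
    [-0.017, 0, -0.115, 0, 0.168, 0],
    [-0.019, 0, -0.128, 0, 0.184, 0],
    [-0.02, 0, -0.133, 0, 0.191, 0],
    [-0.02, 0, -0.134, 0, 0.192, 0],
    [-0.02, 0, -0.134, 0, 0.192, 0],
    [-0.02, 0, -0.134, 0, 0.192, 0],
    [-0.02, 0, -0.134, 0, 0.192, 0],
  ],
)

```text
time: 13.35
tool_pos: [421.5, 257.8, 209.9]
tcp_rot: [-90.0, 0.0, 174.6]
ft_force: [-0.3, -0.0, -2.6]
finger_gap: 61.4
```

Run:
```python
from h import *
s=r.sense();print(s['time'],s['tool_pos'],s['tcp_rot'],s['ft_force'],s['wrist_torque'],s['finger_gap'])
m=r.camera_model('wrist');save('wrist','w7.png');np.save('w7cam.npy',m,allow_pickle=True)
save('side','side7.png'); save('top','top7.png')
```

```text
13.35 [421.53802453 257.77883576 209.91914186] [-8.99977855e+01  6.09250584e-04  1.74637101e+02] [-0.28810809 -0.04727726 -2.56336323] [0.0070505  0.10141757 0.04487408] 61.444044850274594
```

View pics/w7.png

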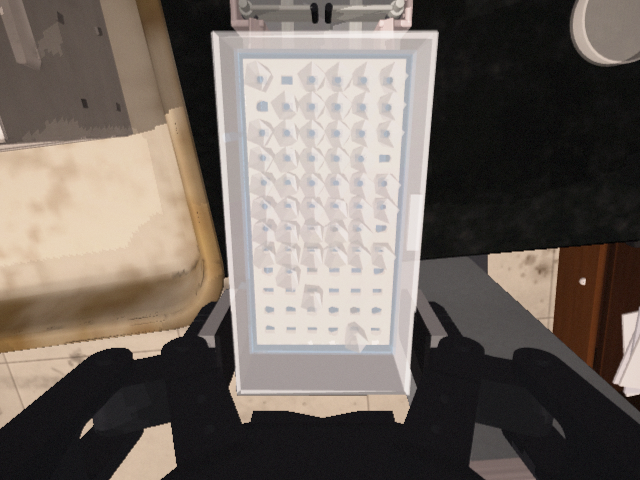

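View pics/side7.png

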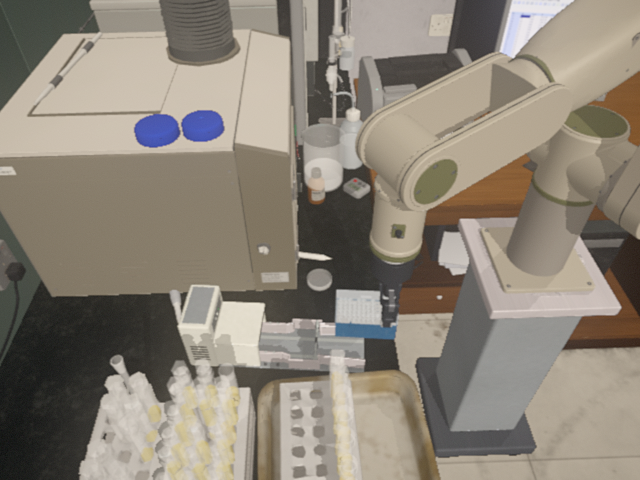

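Run:
```python
import cv2
o=cv2.imread('pics/w7.png'); cv2.imwrite('pics/w7c.png',cv2.resize(o[0:50,200:450],None,fx=3.2,fy=3.2,interpolation=cv2.INTER_CUBIC))
```

```text
(no output)
```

View pics/w7c.png

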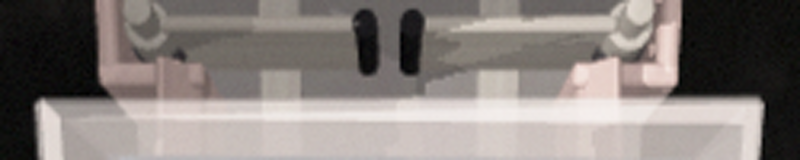

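Run:
```python
from h import *
m=np.load('w7cam.npy',allow_pickle=True).item()
s=r.sense(); tp=s['tool_pos']; A=R.from_euler('xyz',s['tcp_rot'],degrees=True)
f=lambda px,z:(ray('wrist',(200+px[0]/3.2-.35,px[1]/3.2-.35),z,m))
zt=71+(tp[2]-115.9)
for n,a,b,z in(('hinge',(142,12),(633,12),38),('tips',(367,12),(411,12),38),('pocket',(100,85),(678,85),38),('box',(37,102),(763,102),zt)):
    p,q=f(a,z),f(b,z); v=p-q
    print(n,p.round(1),q.round(1),'w',np.linalg.norm(v).round(1),'mid in tool',A.inv().apply((p+q)/2-tp).round(2),'heading',np.degrees(np.arctan2(-v[0],v[1])).round(2))
```

```text
hinge [562.9 288.6  38. ] [554.8 202.1  38. ] w 86.9 mid in tool [-137.9   171.88   -0.27] heading -5.33
tips [559.2 248.9  38. ] [558.5 241.2  38. ] w 7.8 mid in tool [-1.3790e+02  1.7188e+02 -1.0000e-02] heading -5.33
pocket [552.1 297.8  38. ] [542.4 194.5  38. ] w 103.8 mid in tool [-1.2631e+02  1.7188e+02 -1.0000e-02] heading -5.33
box [520.3 278.7 165. ] [514.5 216.6 165. ] w 62.3 mid in tool [-96.4   44.9    1.27] heading -5.33
```

Emit:
arm_command(
  increments=[
    [0, 0.008, -0.0008, 0, 0, 0],
    [0, 0.022, -0.0008, 0, 0, 0],
    [0, 0.038, -0.0008, 0, 0, 0],
    [0, 0.053, -0.0008, 0, 0, 0],
    [0, 0.066, -0.0008, 0, 0, 0],
    [0, 0.076, -0.0008, 0, 0, 0],
    [0, 0.082, -0.0008, 0, 0, 0],
    [0, 0.085, -0.0008, 0, 0, 0],
    [0, 0.086, -0.0008, 0, 0, 0],
    [0, 0.086, -0.0008, 0, 0, 0],
  ],
)

```text
time: 14.75
tool_pos: [421.8, 259.0, 124.3]
tcp_rot: [-90.0, 0.0, 174.7]
ft_force: [-0.1, -0.9, -2.5]
finger_gap: 61.3
```

Run:
```python
from h import *
s=r.sense();print(s['time'],s['tool_pos'],s['tcp_rot'],s['ft_force'],s['wrist_torque'],s['finger_gap'])
m=r.camera_model('wrist');save('wrist','w8.png');np.save('w8cam.npy',m,allow_pickle=True)
im=save('side','side8.png'); cv2.imwrite('pics/side8c.png',cv2.cvtColor(cv2.resize(im[250:400,200:450],None,fx=3,fy=3,interpolation=cv2.INTER_CUBIC),cv2.COLOR_RGB2BGR))
```

```text
14.75 [421.80165689 259.00262374 124.25942961] [-9.00214904e+01  3.20287718e-02  1.74660941e+02] [-0.05546728 -0.94546624 -2.49649027] [0.07944874 0.1491773  0.0076731 ] 61.31779116909814
```

View pics/w8.png

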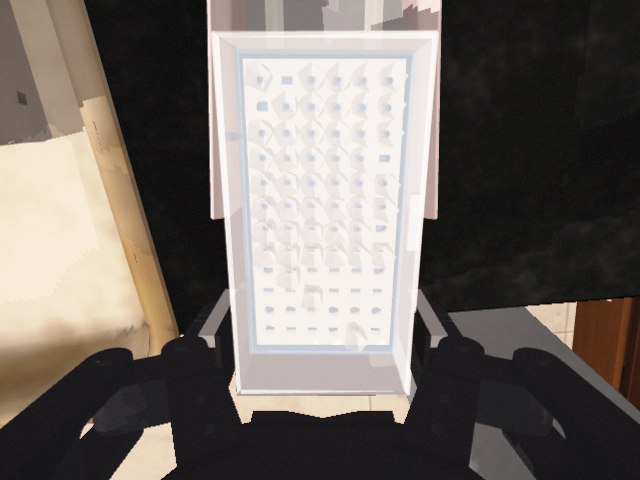

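View pics/side8c.png

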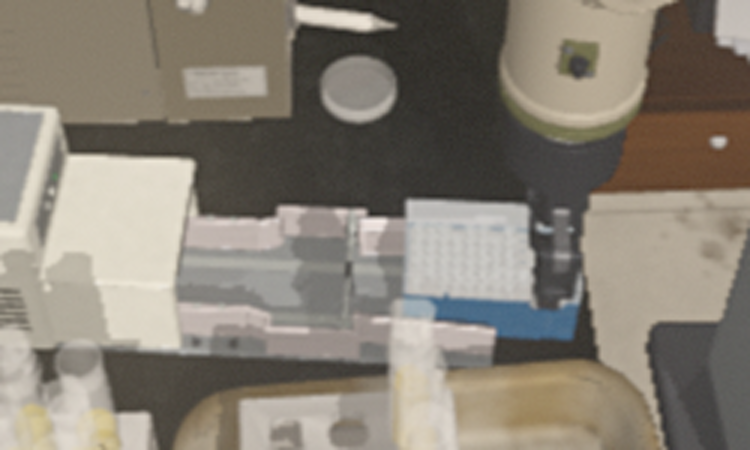

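Emit:
arm_command(
  increments=[
    [0, 0.001, 0, 0, 0, 0],
    [0, 0.002, 0, 0, 0, 0],
    [-0.002, 0.002, 0, 0, 0, 0],
    [-0.006, 0.002, 0, 0, 0, 0],
    [-0.012, 0.002, 0, 0, 0, 0],
    [-0.018, 0.002, 0, 0, 0, 0],
    [-0.024, 0.002, 0, 0, 0, 0],
    [-0.029, 0.002, 0, 0, 0, 0],
    [-0.032, 0.002, 0, 0, 0, 0],
    [-0.034, 0.002, 0, 0, 0, 0],
  ],
)

```text
time: 16.1
tool_pos: [455.6, 255.7, 121.8]
tcp_rot: [-90.0, -0.0, 174.7]
ft_force: [0.2, 0.3, -2.1]
finger_gap: 61.2
```

Run:
```python
from h import *
s=r.sense();print(s['time'],s['tool_pos'],s['tcp_rot'],s['ft_force'],s['wrist_torque'],s['finger_gap'])
m=r.camera_model('wrist');save('wrist','w9.png')
```

```text
16.1 [455.55844121 255.67241594 121.84803704] [-8.99973313e+01 -8.72221790e-03  1.74655247e+02] [ 0.23941278  0.28555915 -2.07552458] [0.02508856 0.14054049 0.04222086] 61.199342816748995
```

View pics/w9.png

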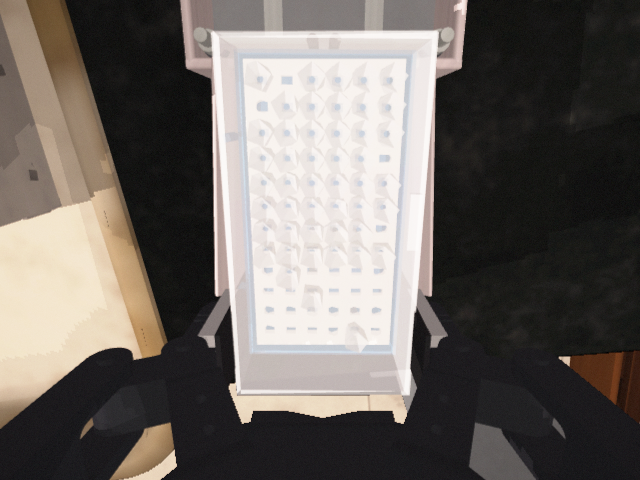

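Emit:
arm_command(
  increments=[
    [-0.001, 0.0005, 0, 0, 0, 0],
    [-0.004, 0.0008, 0, 0, 0, 0],
    [-0.008, 0.001, 0, 0, 0, 0],
    [-0.013, 0.001, 0, 0, 0, 0],
    [-0.018, 0.001, 0, 0, 0, 0],
    [-0.023, 0.001, 0, 0, 0, 0],
    [-0.028, 0.001, 0, 0, 0, 0],
    [-0.033, 0.001, 0, 0, 0, 0],
    [-0.037, 0.001, 0, 0, 0, 0],
    [-0.04, 0.001, 0, 0, 0, 0],
  ],
  jaw=1,
  force=80,
)

```text
time: 17.4
tool_pos: [494.6, 252.3, 121.0]
tcp_rot: [-90.0, -0.1, 174.7]
ft_force: [-5.8, 0.9, 4.0]
finger_gap: 60.7
```

Run:
```python
from h import *
s=r.sense();print(s['time'],s['tool_pos'],s['tcp_rot'],s['ft_force'],s['wrist_torque'],s['finger_gap'])
m=r.camera_model('wrist');save('wrist','w10.png')
```

```text
17.4 [494.57911638 252.30086086 120.97540334] [-9.00018039e+01 -1.20914345e-01  1.74678087e+02] [-5.8382118   0.89392348  3.96092641] [0.2803877  1.10016622 0.05752379] 60.71536093247052
```

View pics/w10.png

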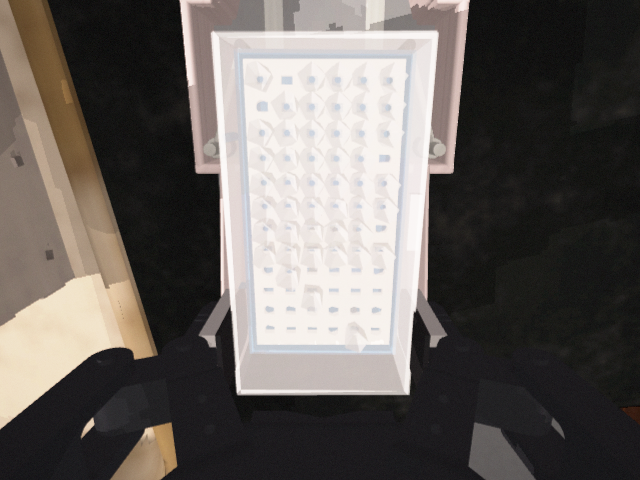

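Emit:
arm_command(
  increments=[
    [-0.003, -0.0003, 0, 0, 0, 0],
    [-0.008, -0.0004, 0, 0, 0, 0],
    [-0.014, -0.0004, 0, 0, 0, 0],
    [-0.021, -0.0004, 0, 0, 0, 0],
    [-0.028, -0.0004, 0, 0, 0, 0],
    [-0.035, -0.0004, 0, 0, 0, 0],
    [-0.042, -0.0004, 0, 0, 0, 0],
    [-0.048, -0.0004, 0, 0, 0, 0],
    [-0.053, -0.0004, 0, 0, 0, 0],
    [-0.056, -0.0004, 0, 0, 0, 0],
  ],
)

```text
time: 18.7
tool_pos: [551.3, 246.7, 121.3]
tcp_rot: [-90.0, 0.0, 174.7]
ft_force: [-2.1, 0.3, -2.5]
finger_gap: 61.1
```

Run:
```python
from h import *
s=r.sense();print(s['time'],s['tool_pos'],s['tcp_rot'],s['ft_force'],s['wrist_torque'],s['finger_gap'])
m=r.camera_model('wrist');save('wrist','w11.png')
```

```text
18.7 [551.34985741 246.73167375 121.30688849] [-9.00011378e+01  5.41931700e-03  1.74655414e+02] [-2.13528131  0.28793877 -2.47936205] [0.09666488 0.50892854 0.05953048] 61.147465685645834
```

View pics/w11.png

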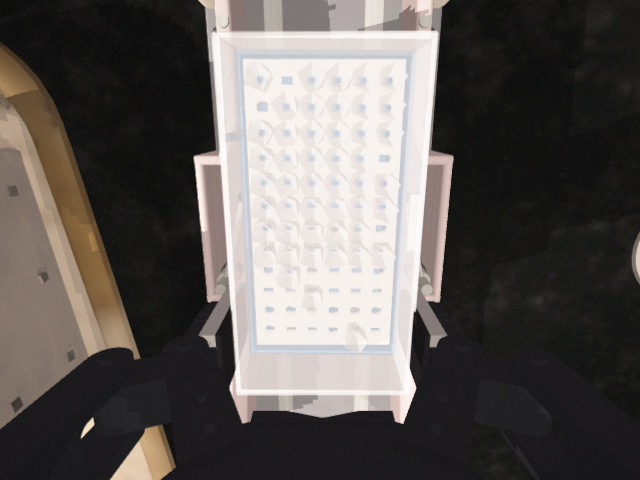

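Emit:
arm_command(
  increments=[
    [-0.004, 0, 0, 0, 0, 0],
    [-0.01, 0, 0, 0, 0, 0],
    [-0.018, 0, 0, 0, 0, 0],
    [-0.026, 0, 0, 0, 0, 0],
    [-0.034, 0, 0, 0, 0, 0],
    [-0.042, 0, 0, 0, 0, 0],
    [-0.05, 0, 0, 0, 0, 0],
    [-0.057, 0, 0, 0, 0, 0],
    [-0.062, 0, 0, 0, 0, 0],
    [-0.065, 0, 0, 0, 0, 0],
  ],
  jaw=1,
  force=40,
)

```text
time: 20.0
tool_pos: [616.0, 240.6, 121.3]
tcp_rot: [-90.0, -0.0, 174.7]
ft_force: [-1.7, 0.2, -2.6]
finger_gap: 61.1
```

Run:
```python
from h import *
s=r.sense();print(s['time'],s['tool_pos'],s['tcp_rot'],s['ft_force'],s['wrist_torque'],s['finger_gap'])
m=r.camera_model('wrist');save('wrist','w12.png')
im=save('side','side12.png'); cv2.imwrite('pics/side12c.png',cv2.cvtColor(cv2.resize(im[250:400,200:450],None,fx=3,fy=3,interpolation=cv2.INTER_CUBIC),cv2.COLOR_RGB2BGR))
```

```text
20.0 [616.02860092 240.64362963 121.25236706] [-8.99985164e+01 -2.10623739e-04  1.74651304e+02] [-1.66979236  0.1754011  -2.63319719] [0.00952926 0.38106414 0.03304802] 61.12628495448312
```

View pics/w12.png

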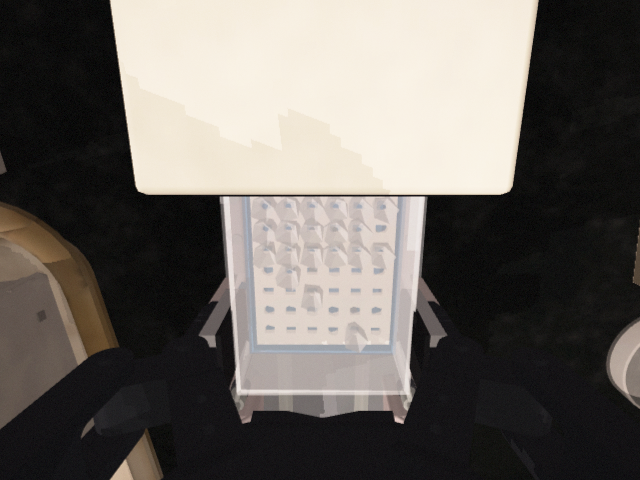

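View pics/side12c.png

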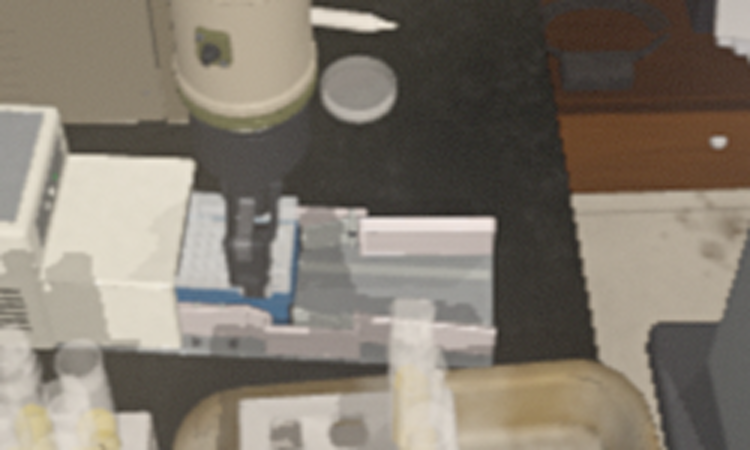

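Emit:
arm_command(
  increments=[
    [-0.001, 0, 0, 0, 0, 0],
    [-0.003, 0, 0, 0, 0, 0],
    [-0.005, 0, 0, 0, 0, 0],
    [-0.006, 0, 0, 0, 0, 0],
    [-0.007, 0, 0, 0, 0, 0],
    [-0.008, 0, 0, 0, 0, 0],
    [-0.009, 0, 0, 0, 0, 0],
    [-0.0095, 0, 0, 0, 0, 0],
    [-0.01, 0, 0, 0, 0, 0],
    [-0.01, 0, 0, 0, 0, 0],
  ],
)

```text
time: 21.35
tool_pos: [625.7, 239.8, 121.3]
tcp_rot: [-90.0, -0.0, 174.7]
ft_force: [0.1, 0.0, -2.1]
finger_gap: 60.8
```

Emit:
arm_command(
  increments=[
    [-0.0003, 0, 0, 0, 0, 0],
    [-0.0006, 0, 0, 0, 0, 0],
    [-0.001, 0, 0, 0, 0, 0],
    [-0.0013, 0, 0, 0, 0, 0],
    [-0.0016, 0, 0, 0, 0, 0],
    [-0.002, 0, 0, 0, 0, 0],
    [-0.0023, 0, 0, 0, 0, 0],
    [-0.0026, 0, 0, 0, 0, 0],
    [-0.003, 0, 0, 0, 0, 0],
    [-0.003, 0, 0, 0, 0, 0],
  ],
)

```text
time: 22.6
tool_pos: [628.7, 239.5, 121.3]
tcp_rot: [-90.0, 0.0, 174.7]
ft_force: [0.1, 0.8, -2.5]
finger_gap: 60.7
```

Emit:
arm_command(
  increments=[
    [-0.0003, 0, 0, 0, 0, 0],
    [-0.0006, 0, 0, 0, 0, 0],
    [-0.001, 0, 0, 0, 0, 0],
    [-0.0013, 0, 0, 0, 0, 0],
    [-0.0016, 0, 0, 0, 0, 0],
    [-0.002, 0, 0, 0, 0, 0],
    [-0.0023, 0, 0, 0, 0, 0],
    [-0.0026, 0, 0, 0, 0, 0],
    [-0.003, 0, 0, 0, 0, 0],
    [-0.003, 0, 0, 0, 0, 0],
  ],
)

```text
time: 23.85
tool_pos: [631.7, 239.3, 121.3]
tcp_rot: [-90.0, 0.0, 174.7]
ft_force: [-0.6, 0.6, -1.9]
finger_gap: 61.0
```

Emit:
arm_command(
  increments=[
    [-0.0003, 0, 0, 0, 0, 0],
    [-0.0006, 0, 0, 0, 0, 0],
    [-0.001, 0, 0, 0, 0, 0],
    [-0.0013, 0, 0, 0, 0, 0],
    [-0.0016, 0, 0, 0, 0, 0],
    [-0.002, 0, 0, 0, 0, 0],
    [-0.0023, 0, 0, 0, 0, 0],
    [-0.0026, 0, 0, 0, 0, 0],
    [-0.003, 0, 0, 0, 0, 0],
    [-0.003, 0, 0, 0, 0, 0],
  ],
)

```text
time: 25.1
tool_pos: [633.8, 239.1, 121.1]
tcp_rot: [-90.0, -0.1, 174.7]
ft_force: [-6.7, 0.3, 1.7]
finger_gap: 60.9
```

Emit:
arm_command(
  increments=[
    [-0.0002, 0, 0, 0, 0, 0],
    [-0.0004, 0, 0, 0, 0, 0],
    [-0.0006, 0, 0, 0, 0, 0],
    [-0.0008, 0, 0, 0, 0, 0],
    [-0.001, 0, 0, 0, 0, 0],
    [-0.001, 0, 0, 0, 0, 0],
    [-0.001, 0, 0, 0, 0, 0],
    [-0.001, 0, 0, 0, 0, 0],
    [-0.001, 0, 0, 0, 0, 0],
    [-0.001, 0, 0, 0, 0, 0],
  ],
)

```text
time: 26.35
tool_pos: [634.3, 239.0, 121.1]
tcp_rot: [-90.0, -0.2, 174.7]
ft_force: [-10.6, 0.5, 4.9]
finger_gap: 60.9
```

Run:
```python
from h import *
s=r.sense();print(s['time'],s['tool_pos'],s['tcp_rot'],s['ft_force'],s['wrist_torque'],s['finger_gap'])
save('wrist','w13.png')
im=save('side','side13.png'); cv2.imwrite('pics/side13c.png',cv2.cvtColor(cv2.resize(im[250:400,200:450],None,fx=3,fy=3,interpolation=cv2.INTER_CUBIC),cv2.COLOR_RGB2BGR))
```

```text
26.35 [634.32097303 239.02730603 121.13146543] [-89.96375936  -0.18200376 174.6812398 ] [-10.55020611   0.51107774   4.87825772] [0.03068547 1.72466398 0.07317402] 60.90440339456967
```

View pics/w13.png

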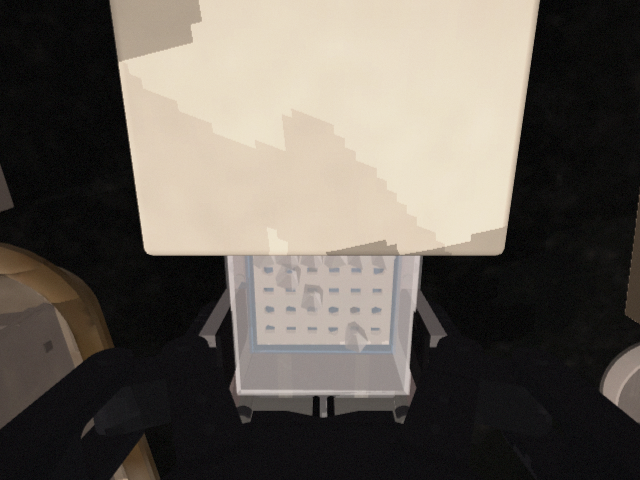

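View pics/side13c.png

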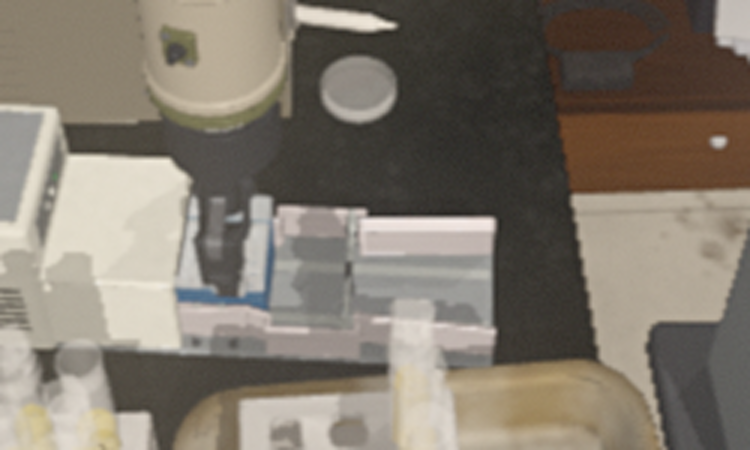

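Emit:
arm_command(
  increments=[
    [0.0003, 0, 0, 0, 0, 0],
    [0.0006, 0, 0, 0, 0, 0],
    [0.0009, 0, 0, 0, 0, 0],
    [0.0012, 0, 0, 0, 0, 0],
    [0.0014, 0, 0, 0, 0, 0],
    [0.0015, 0, 0, 0, 0, 0],
    [0.0015, 0, 0, 0, 0, 0],
    [0.0015, 0, 0, 0, 0, 0],
    [0.0015, 0, 0, 0, 0, 0],
    [0.0015, 0, 0, 0, 0, 0],
  ],
)

```text
time: 27.7
tool_pos: [633.6, 239.1, 121.1]
tcp_rot: [-90.0, -0.1, 174.7]
ft_force: [-5.1, 0.5, 0.7]
finger_gap: 60.9
```

Emit:
arm_command(
  increments=[
    [0.0003, 0, 0, 0, 0, 0],
    [0.0006, 0, 0, 0, 0, 0],
    [0.0006, 0, 0, 0, 0, 0],
    [0.0006, 0, 0, 0, 0, 0],
    [0.0006, 0, 0, 0, 0, 0],
    [0.0006, 0, 0, 0, 0, 0],
    [0.0006, 0, 0, 0, 0, 0],
    [0.0006, 0, 0, 0, 0, 0],
    [0.0006, 0, 0, 0, 0, 0],
    [0.0006, 0, 0, 0, 0, 0],
  ],
)

```text
time: 28.95
tool_pos: [633.5, 239.1, 121.2]
tcp_rot: [-90.0, -0.0, 174.7]
ft_force: [-4.3, 0.4, -3.0]
finger_gap: 61.1
```

Emit:
arm_command(
  increments=[
    [0, 0, 0, 0, 0, 0],
    [0, 0, 0, 0, 0, 0],
    [0, 0, 0, 0, 0, 0],
    [0, 0, 0, 0, 0, 0],
    [0, 0, 0, 0, 0, 0],
    [0, 0, 0, 0, 0, 0],
    [0, 0, 0, 0, 0, 0],
    [0, 0, 0, 0, 0, 0],
    [0, 0, 0, 0, 0, 0],
    [0, 0, 0, 0, 0, 0],
  ],
  jaw=-1,
)

```text
time: 30.2
tool_pos: [633.6, 239.1, 121.3]
tcp_rot: [-90.0, 0.0, 174.7]
ft_force: [-0.1, 0.3, -0.2]
finger_gap: 85.4
```

Run:
```python
from h import *
s=r.sense();print(s['time'],s['tool_pos'],s['tcp_rot'],s['ft_force'],s['wrist_torque'],s['finger_gap'])
save('wrist','w14.png')
```

```text
30.2 [633.55121869 239.06217943 121.29993732] [-9.00015788e+01  3.60734984e-04  1.74658688e+02] [-0.08354728  0.29796446 -0.239595  ] [ 0.03318732 -0.00904615  0.0086232 ] 85.40671957313738
```

View pics/w14.png

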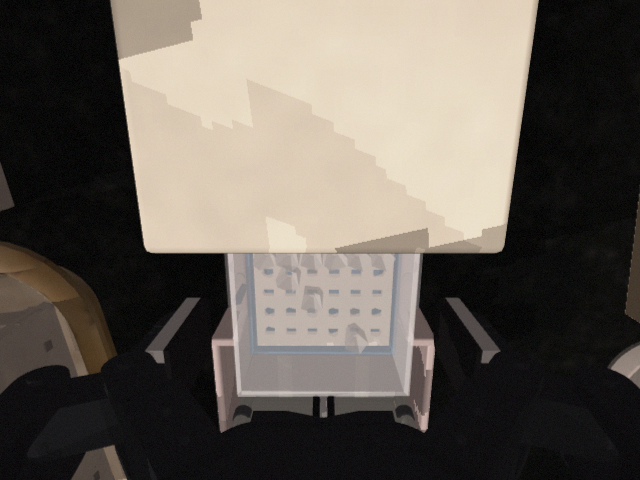

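```bash
python3 - <<'E'
from h import *
for n in (12,13,14):
    g=cv2.cvtColor(cv2.imread(f'pics/w{n}.png'),cv2.COLOR_BGR2GRAY).astype(float)
    def edge(r0,r1,c0,c1):
        p=g[r0:r1,c0:c1].mean(1); d=np.abs(np.diff(p)); i=d.argmax(); w=d[max(0,i-2):i+3]; return r0+.5+(np.arange(max(0,i-2),max(0,i-2)+len(w))*w).sum()/w.sum()
    pr=g[384:404,260:390].mean(1).round(0)
    print(n,'hood',edge(180 if n==12 else 240,205 if n==12 else 265,300,320),'lid inner',edge(340,360,270,340),'rear',edge(384,404,260,310),edge(384,404,340,390)); print(pr)
E
python3 -c "
import cv2,numpy as np
a=cv2.imread('pics/w13.png')[240:430,200:450];b=cv2.imread('pics/w14.png')[240:430,200:450]
cv2.imwrite('pics/cmp.png',cv2.resize(np.hstack([a,b]),None,fx=1.6,fy=1.6*1.5,interpolation=cv2.INTER_CUBIC))"
```

```text
12 hood 195.01927437641723 lid inner 344.08065387733046 rear 394.2163135157375 394.5026818638954
[172. 173. 173. 173. 173. 182. 208. 221. 210. 202. 189. 147. 132. 132.
 132. 132. 132. 132. 132. 132.]
13 hood 254.42656587473002 lid inner 344.0743162901308 rear 394.3777706046912 394.75474006116207
[143. 143. 142. 143. 143. 151. 175. 189. 178. 171. 160. 122. 102.  93.
  75.  74.  74.  74.  75.  76.]
14 hood 252.5710743801653 lid inner 345.23752771618626 rear 396.01965628356606 396.1725097958342
[139. 139. 139. 140. 140. 140. 143. 164. 188. 180. 170. 159. 125.  79.
  72.  72.  72.  73.  74.  73.]
```

View pics/cmp.png

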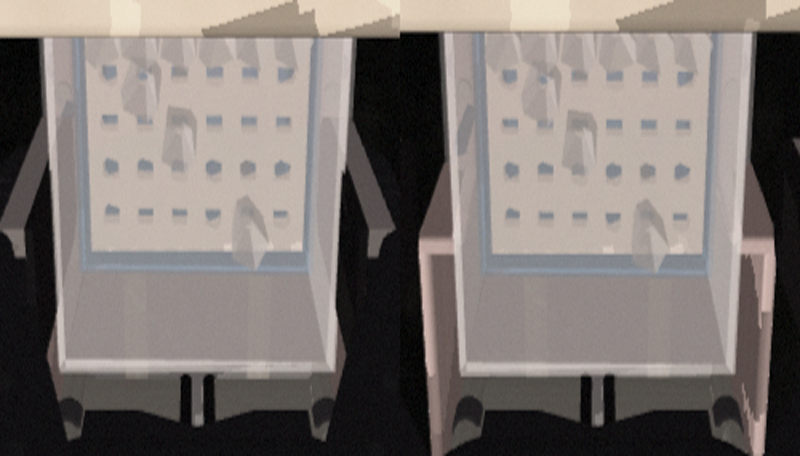

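Emit:
arm_command(
  increments=[
    [0, -0.004, 0, 0, 0, 0],
    [0, -0.012, 0, 0, 0, 0],
    [0, -0.025, 0, 0, 0, 0],
    [0, -0.042, 0, 0, 0, 0],
    [0, -0.062, 0, 0, 0, 0],
    [0, -0.085, 0, 0, 0, 0],
    [0.005, -0.105, 0, 0, 0, 0],
    [0.012, -0.12, 0, 0, 0, 0],
    [0.018, -0.128, 0, 0, 0, 0],
    [0.02, -0.13, 0, 0, 0, 0],
  ],
)

```text
time: 31.5
tool_pos: [613.2, 241.1, 251.7]
tcp_rot: [-90.0, 0.0, 174.7]
ft_force: [0.2, 0.4, 0.1]
finger_gap: 85.1
```

Run:
```python
from h import *
s=r.sense();print(s['time'],s['tool_pos'],s['ft_force'])
m=r.camera_model('wrist');save('wrist','w15.png'); np.save('w15cam.npy',m,allow_pickle=True)
for c in('top','side'):
    im=save(c,c+'15.png')
    for t,z in [('petri_1',0),('reagent_2',0),('timer',0)]:
        for d in r.spot_point(c,t)[:1]: print(c,t,round(d['conf'],2),np.round(ray(c,d['position'],z),1))
```

```text
31.5 [613.15270869 241.09951096 251.70247748] [0.17458077 0.42689795 0.12603997]
top petri_1 0.95 [548.6  59.7   0. ]
top reagent_2 0.55 [ 547.8 -262.2    0. ]
top timer 0.57 [ 422.8 -292.4    0. ]
side petri_1 0.68 [544.1  57.2  -0. ]
side reagent_2 0.97 [ 539.1 -257.     0. ]
side timer 0.64 [ 419.5 -298.7    0. ]
```

View pics/w15.png

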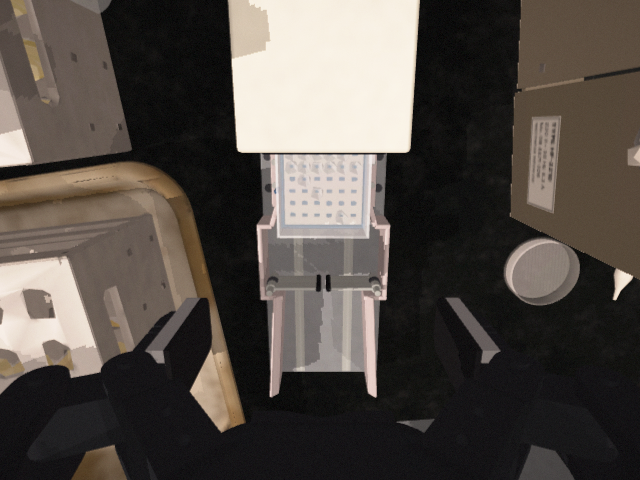

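Run:
```python
from h import *
m=np.load('w15cam.npy',allow_pickle=True).item()
p=[ray('wrist',q,77,m) for q in((274,237),(370,237))]; h=[ray('wrist',q,38,m) for q in((271,285),(376,285))]
c=(p[0]+p[1])/2-(h[0]+h[1])/2; u=np.array([np.cos(np.radians(-5.3)),np.sin(np.radians(-5.3))]); print('rear past gate',c[:2]@u,'lat',-c[0]*u[1]+c[1]*u[0])
print(r.hand_in())
```

```text
rear past gate 52.20227693646675 lat 1.1788526635631658
the job is handed in; nothing more can be done
None
```

The pipette-tip box is loaded in the feeder, standing against the end stop with both gate leaves shut behind it. I handed the job in at about 31.5 s of the 48 s allowed. The hand-in gives no verdict.

**What I did:** I found the box and feeder with the cameras and gripped the box by the lid near its rear end. I set it in the mouth and pushed it through the leaves, meeting about 6 N. From there I advanced in 3 mm steps until I felt the buffer, which stiffened at about 8 N/mm as stated. The peak push I read was 10.6 N. I backed off to about 4 N, opened the jaws and lifted clear.

**Last checks:**
- **Leaves and position:** the picture shows both leaves shut and the box straight. Its rear end is about 52 mm past the gate line, within the 48–72 mm expected for a home box. It sits about 1 mm off the lane's middle (limit 6 mm).
- **Seating on the buffer:** I could not read the plunger. After release the box came back about 1.2 mm, which matches the buffer springing out again, so it should still be touching.
- **Robot clear:** the wrist force reads about zero.
- **Bystanders:** the dish, bottle and timer look unmoved. The network's estimates differ from the start by up to about 12 mm. The arm did not pass near any of them, and the two cameras disagree with each other by nearly as much (up to about 10 mm), so I take that as noise.

**What disagreed or failed:**
- The box's position in the gripper showed about 1 mm to one side in the wrist camera, so I shifted it 0.8 mm before lowering.
- One box fit from the top and side cameras failed because the arm was in the way. I relied on the wrist view there.
- I gripped the box once and let it go again, because it would have hidden the feeder from the wrist camera. I then measured the feeder and gripped the box a second time.

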